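# Put the scoop away in the pedal-lid bin

## Task

Put the yellow scoop away in the pedal bin: press the bin's pedal lever all the way down so that its lid rises and stays open, put the scoop inside and let go of it, then take hold of the pedal and ease it all the way back up so that the lid comes down gently and shuts. The lid must never slam; move it only by its pedal, not by touching the lid itself, and leave the mug, tumbler, jar and small bowl where they stand.

Things in the scene. Friction and masses are not known exactly. Their poses are not given: they have to be found in the camera images.
- bin: Grey plastic countertop bin fixed to the ledge: open box 200 (x) by 210 (y) by 120 mm high, walls and floor 5 mm. Origin: centre of its underside, on the ledge; z up. Its own -x side is the front, with the pedal; the lid's hinge runs along the top of the back wall (+x side, 100 mm from the origin).
- bin_lid (a joint): White flat lid, 208 x 222 x 8 mm; rad: 0 = shut on the rim, 1.65 = fully open, just past upright over the back wall, edge 325 mm above the ledge. Linked to the pedal: lid = 3.3 x pedal angle. Fully open it stays by itself with the pedal let go; below about 1.2 rad it falls and slams unless the pedal is held. Slamming: closing faster than 3 rad/s (about 110 mm/s at the pedal pad).
- bin_pedal (a joint): Pedal lever, rad: 0 = up (lid shut), 0.5 = fully down at its stop (lid open). It turns about a level axis parallel to the bin's y axis, in the bin's frame at x = -112 mm, height 63 mm. Pressing the pad down takes about 5 to 6 N; lifting it from the open position 1 to 2 N; from about half-way up the lid's weight pushes the pad upward with up to 4 N.
- pedal_pad (a point): Centre of the steel pad at the lever's free end, 125 mm out from its axis: 42 mm long (along the lever), 34 mm wide (bin's y), 12 mm thick. Up: centre 94 mm above the ledge, outer end tilted up 0.25 rad; fully down: 32 mm above the ledge, tilted down 0.25 rad, some 20 mm free below. Its sides can be pinched from above. Turns with the pedal; with the pedal up its axes are the bin's.
- scoop_handle (a point): Grip point of the loose yellow plastic scoop (70 g, 170 mm long): centre of its bar handle, 32 mm above the underside. Own +x points to the bowl. Handle 24 mm wide (y), 16 mm thick, from 55 mm behind this point to 25 mm ahead; there begins the open-fronted bowl, 90 long, 60 wide, 42 mm high, flat on the ledge. Mid-length and balance point are 30 mm ahead of this point.
- mug: Bystander: white ceramic mug with a handle, 82 mm across, 92 mm high; origin at the centre of its underside.
- tumbler: Bystander: steel tumbler, 74 mm across, 105 mm high; origin at the centre of its underside.
- jar: Bystander: closed glass jar, 80 mm across, 110 mm high; origin at the centre of its underside.
- katori: Bystander: small steel bowl, 90 mm across, 38 mm high, standing about 145 mm to one side of the pedal; origin at the centre of its underside.
Not all that is in view belongs to the job. Of the things shaped like the part that bears scoop_handle, the yellow one is meant.

How it is judged:
On the way, in this order (a step that is already met when the one before it is completed fails the run):
1. the lid stands open (beyond 1.45 rad), raised by its pedal (value of joint bin_lid above 1.45 rad), for 0.2 s.
2. the scoop is inside the open bin and let go (x of scoop_handle in the frame of bin between -0.1 and 0.1 m and y of scoop_handle in the frame of bin between -0.105 and 0.105 m and z of scoop_handle in the frame of bin between 0 and 0.105 m and value of joint bin_lid above 1.3 rad and contact force between the fingers and scoop below 0.1 N and linear speed of scoop below 0.1 m/s), for 0.2 s.
At the end, for the whole second after the job is handed in: The scoop lies at rest inside the bin (its grip point within the walls and below 105 mm), the lid is shut (under 0.06 rad) and the pedal is fully up (under 0.02 rad) (x of scoop_handle in the frame of bin between -0.1 and 0.1 m and y of scoop_handle in the frame of bin between -0.105 and 0.105 m and z of scoop_handle in the frame of bin between 0 and 0.105 m and value of joint bin_lid below 0.06 rad and value of joint bin_pedal below 0.02 rad and linear speed of scoop below 0.05 m/s); the robot touches nothing.
It fails at once if the lid slams (closes faster than 3 rad/s) (velocity of joint bin_lid below -3 rad/s).
It fails at once if the lid itself is pushed by the robot (more than 3 N) (contact force between any of the arm, the fingers and bin_lid above 3 N).
It fails at once if a bystander is moved more than 30 mm or tipped (distance of any of mug, tumbler, jar, katori from where it was at the start of the episode above 0.03 m or angle between any of mug, tumbler, jar, katori's own z axis and vertical above 0.35 rad).
It also fails if it takes over 72 s, if anything falls off the work surface, if the arm or the gripper's body presses on something with over 40 N, if the wrist force passes 120 N, or if a joint passes its speed limit or range.

## Robot

A 6-joint arm with a two-finger parallel gripper is mounted at the origin on the work surface. World frame = base frame: x ahead of the robot, y to its left, z up, the work surface at z = 0. Lengths are in m, angles in rad, forces in N, time in s.
With the tool pointing down it reaches from about 0.35 to 0.775 m from the base axis. Payload 7.3 kg.
Tool frame: the origin (TCP) lies between the finger pads; the fingertips stand 8 mm ahead of it and the grasp point (between the pads) lies 11 mm behind it (robot.nose_length is the distance from the TCP to the fingertips, in m); z points along the fingers, y is the line along which they close (so a half turn about z gives the same grasp; the last joint's range is limited). The gripper opens to 92 mm and grips with 3 to 60 N. Pads are 19 mm wide; open, the fingers measure 130 mm over their backs; the gripper's body (75 mm by 190 mm) begins 47 mm behind the grasp point.
Start: joints at [1.085, 0.342, 1.524, -0, 1.275, -0.146], TCP at [0.175, 0.495, 0.235] pointing down, gripper open.
Joint ranges: [-2.53, 2.53], [-0.77, 2.02], [0.04, 2.7], [-1, 4.14], [0.28, 2.66], [-3.11, 3.11]. Speed limits (rad/s): [2.57, 2.57, 3.14, 3.14, 3.14, 3.14].

## Interface

Orientations are given as [roll, pitch, yaw] about the fixed x, y, z axes, in that order (R = Rz(yaw) Ry(pitch) Rx(roll)).
In Python, from cell import robot gives the robot as it stands. The module is installed in compiled form; this text tells all that it offers.
- The arm moves only by the shell command python3 -m jog 'ROWS' [FORCE]. ROWS is JSON, a list that holds one entry, the list of rows, each a list of 5 numbers: the gripper's target within -1 to 1 (fully open at 1, half-way at 0, shut at -1), then the shift along the tool's x, y, z in m, then the turn about the tool's z in rad. A call has 1 to 5 rows; each row is the pose to reach, as a shift and turn from the pose commanded when the call began, along the tool's axes at that moment; what a row does not reach only later rows make up. A row lasts 1/12 s, in which the tool goes at most 41.7 mm and 7.16 degrees, less where a joint would pass 70% of its speed; a pose out of reach is approached as far as the arm can. A call with a gripper value outside its range is refused whole. The fingers move at their own pace and stop on an object; FORCE is the grip in N (left out, the last holds). Time passes only in rows, so rows that repeat a pose let the fingers close. It gives the time, the measured TCP pose, the force, the opening and the grip force at its end, in the units of the state.
- robot.observe(): the state, without advancing time (a new reading comes with each control period).
- robot.read_camera(name): name is "scene" or "top"; returns the picture (480x640x3 uint8, red, green, blue); there is no depth.
- robot.camera_model(name): a dict with "camera_matrix" (3x3 intrinsics, pixels), "dist_coeffs" ([k1, k2, p1, p2, k3] as OpenCV has them; the pictures are not rectified), "position" and "attitude" of the camera in the world. Camera axes: x right, y down, z forward; pixel columns grow to the right and rows downward; lengths in m; the calibration is good to about 2 mm. A picture is of the moment at which its call begins. camera_model takes no time and is no camera call.
- robot.hand_in(): hands the job in; it is judged then, once.
The state is a dict: "time": time; "qpos": joint angles; "qvel": joint speeds; "joint_efforts": joint torques, N m; "tool_pos": TCP position; "tool_rot": TCP orientation; "contact_force": force on the tool from outside, world axes, zero at the start; "torque": the same for the moment, N m; "opening": finger opening in m; "grip_force": force on a finger pad.
Only numpy, scipy, OpenCV 4.12 (cv2) and the standard library are available. Lean on these libraries where they do the work, as an engineer would, in place of code of your own. Each camera call takes 0.05 s, during which the arm holds its last target. There are 200 camera calls.

## Working session

There is one attempt and no reset: what is moved stays moved. The work goes in short steps, Python scripts to look and compute and a shell command to move; the robot and the scene stay as the last step left them, time stands still between calls to the robot, and variables do not carry over. Pictures are saved under pics/ and viewed, at most 12 in all, crops included, and the job is handed in when it is done.

```bash
mkdir -p pics
python3 - <<'E'
from cell import robot
import cv2
for n in("scene","top"):
    im=robot.read_camera(n); cv2.imwrite(f"pics/{n}0.png",im[:,:,::-1]); print(n,robot.camera_model(n))
print(robot.observe(),robot.nose_length)
E
```

```text
scene {'camera_matrix': array([[599.74612377,   0.        , 314.08258637],
       [  0.        , 599.74612377, 229.98960267],
       [  0.        ,   0.        ,   1.        ]]), 'dist_coeffs': array([-0.07451676,  0.        ,  0.        ,  0.        ,  0.        ]), 'position': array([ 1.14919275, -1.11019849,  0.85825786]), 'attitude': array([-2.15048006, -0.02408341,  0.50180863])}
top {'camera_matrix': array([[528.88708041,   0.        , 322.56372398],
       [  0.        , 528.88708041, 235.34104467],
       [  0.        ,   0.        ,   1.        ]]), 'dist_coeffs': array([0.00881994, 0.        , 0.        , 0.        , 0.        ]), 'position': array([ 0.53328847, -0.05961221,  1.28534457]), 'attitude': array([-3.09863277, -0.00959688, -1.5632349 ])}
{'time': 0.1, 'qpos': array([ 1.08500181e+00,  3.42624020e-01,  1.52492052e+00, -1.35742561e-05,
        1.27542253e+00, -1.45977625e-01]), 'qvel': array([-3.89879895e-05, -3.62060490e-03, -2.12488066e-03,  5.07214896e-04,
       -9.70876049e-04, -5.97867536e-04]), 'joint_efforts': array([ 4.25939315e-04, -4.32003593e+01, -2.44694102e+01,  7.17741321e-02,
        5.26349957e-02, -5.10360496e-05]), 'tool_pos': array([0.17479203, 0.49466655, 0.23412987]), 'tool_rot': array([-3.14023097e+00, -1.87079495e-04,  2.80177959e+00]), 'contact_force': array([-1.29626291,  0.73320704,  0.0272947 ]), 'torque': array([-0.06059232,  0.0013625 ,  0.02330789]), 'grip_force': 0.0, 'opening': 0.09177723052384214} 0.008
```

View pics/scene0.png

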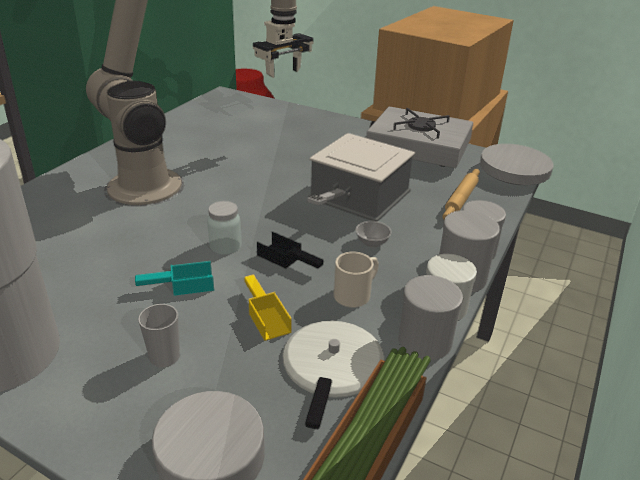

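View pics/top0.png

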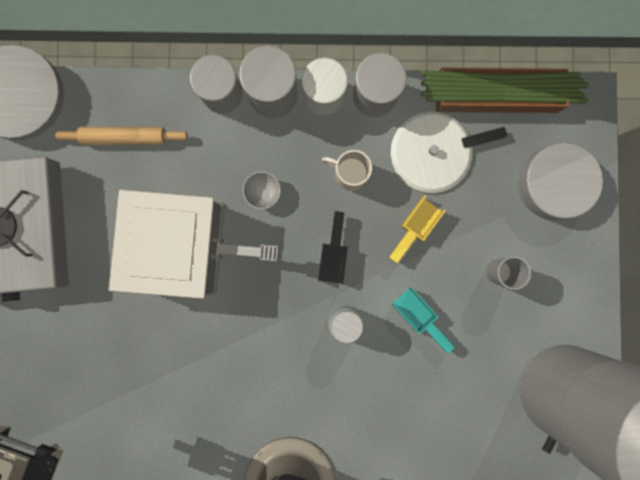

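The top view shows three scoop-shaped things: yellow (417,228), teal (423,320) and black (334,247). I choose the yellow one. The bin lid is at (160,245) and the pedal pad at (268,252), so the bin front faces world -y.

```bash
cat > h.py <<'E'
import numpy as np,cv2
from scipy.spatial.transform import Rotation as R
from cell import robot
def cam(n):
    m=robot.camera_model(n); return m["camera_matrix"],m["dist_coeffs"],m["position"],R.from_euler("xyz",m["attitude"]).as_matrix()
def cast(n,px,z):
    K,d,p,A=cam(n); u=cv2.undistortPoints(np.array(px,float).reshape(-1,1,2),K,d).reshape(-1,2)
    r=np.c_[u,np.ones(len(u))]@A.T; return p+r*((z-p[2])/r[:,2])[:,None]
def proj(n,P):
    K,d,p,A=cam(n); return cv2.projectPoints((np.array(P,float).reshape(-1,3)-p)@A,np.zeros(3),np.zeros(3),K,d)[0].reshape(-1,2)
def biggest(m):
    c=max(cv2.findContours(m.astype(np.uint8),cv2.RETR_EXTERNAL,cv2.CHAIN_APPROX_NONE)[0],key=cv2.contourArea); return c.reshape(-1,2)
def save(n,name,box,s=4):
    im=robot.read_camera(n)[:,:,::-1]; x0,y0,x1,y1=box
    cv2.imwrite(f"pics/{name}.png",cv2.resize(im[y0:y1,x0:x1],None,fx=s,fy=s,interpolation=cv2.INTER_CUBIC)); return im
E
python3 - <<'E'
from h import *
im=cv2.imread("pics/top0.png"); hsv=cv2.cvtColor(im,cv2.COLOR_BGR2HSV)
m=cv2.inRange(hsv,(20,120,60),(32,255,255)); c=biggest(m)
print(c.min(0),c.max(0))
W=cast("top",c,0.041)[:,:2].astype(np.float32)
r=cv2.minAreaRect(W); print("scoop rect",r)
B=cv2.boxPoints(r)
ce=np.array(r[0]); l=B[1]-B[0]; l2=B[2]-B[1]; ax=l if np.linalg.norm(l)>np.linalg.norm(l2) else l2; ax=ax/np.linalg.norm(ax)
n=np.array([-ax[1],ax[0]]); s=(W-ce)@ax; t=(W-ce)@n
if np.ptp(t[s<-.05])>np.ptp(t[s>.05]) : ax=-ax;n=-n; s=-s;t=-t
e=s.min(); h=s<e+.06
tm=(t[h].max()+t[h].min())/2
g=ce+ax*(e+.055)+n*tm; print("len",np.ptp(s),"hw",np.ptp(t[h]),"grip",g,"yaw",np.arctan2(ax[1],ax[0]),"front",ce+ax*s.max())
lm=cv2.inRange(hsv,(0,0,170),(40,60,255)); lm[:,:100]=0;lm[:,225:]=0;lm[:180]=0;lm[310:]=0
c=biggest(lm); r=cv2.minAreaRect(cast("top",c,0.128)[:,:2].astype(np.float32)); print("lid",r,cv2.boxPoints(r))
pm=(hsv[:,:,2]>130).astype(np.uint8); pm[:,:216]=0; pm[:,285:]=0; pm[:235]=0; pm[270:]=0
ys,xs=np.nonzero(pm); print("pad px",xs.min(),xs.max(),ys.min(),ys.max())
k=xs>258; print("pad",cast("top",[[xs[k].min(),ys[k].min()],[xs.max(),ys[k].max()],[xs[k].mean(),ys[k].mean()]],0.1))
for nm,px,z in(("katori",(262,190),.038),("mug",(354,168),.092),("jar",(346,325),.11),("tumbler",(515,273),.105),("black",(334,262),.04)): print(nm,cast("top",[px],z))
cv2.imwrite("pics/c1.png",cv2.resize(im[170:300,205:455],None,fx=3.2,fy=3.2,interpolation=2))
E
```

```text
[390 196] [444 262]
scoop rect ((0.5982285141944885, -0.2854357659816742), (0.06372478604316711, 0.16777880489826202), 54.08884811401367)
len 0.167778812476592 hw 0.024717358027313452 grip [ 0.57463107 -0.26876625] yaw -0.6267677 front [ 0.66617288 -0.33463942]
lid ((0.5627092123031616, 0.2826751172542572), (0.20633898675441742, 0.22067135572433472), 85.72663116455078) [[0.4449926  0.18801413]
 [0.66505045 0.17157076]
 [0.6804258  0.37733608]
 [0.46036798 0.39377946]]
pad px 236 277 245 260
pad [[0.56155096 0.07153878 0.1       ]
 [0.5283084  0.0309009  0.1       ]
 [0.5460483  0.05202471 0.1       ]]
katori [[0.69324736 0.07295531 0.038     ]]
mug [[ 0.738369   -0.14093854  0.092     ]]
jar [[ 0.38610427 -0.12377302  0.11      ]]
tumbler [[ 0.50340207 -0.50075198  0.105     ]]
black [[ 0.52436209 -0.09853498  0.04      ]]
```

View pics/c1.png

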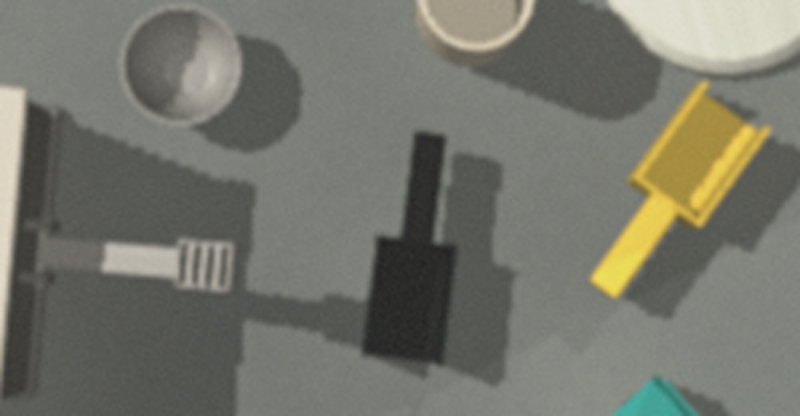

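The crop confirms the yellow scoop, with its handle end near (396,259), and the pedal pad at (269,253). Next I go above the pad.

```bash
cat > to.py <<'E'
import sys; from h import *
x,y,z,yaw=map(float,sys.argv[1:5]); o=robot.observe()
A=R.from_euler("xyz",o["tool_rot"]); d=A.inv().apply(np.array([x,y,z])-o["tool_pos"])
c=(o["tool_rot"][2]-yaw+np.pi)%(2*np.pi)-np.pi
print("t",round(o["time"],2),"pos",o["tool_pos"].round(4),"rot",o["tool_rot"].round(3),"F",o["contact_force"].round(1),"op",round(o["opening"],4),"grip",o["grip_force"],"q",o["qpos"].round(2))
print("delta",d.round(4),"turn",round(c,3))
E
python3 to.py 0.546 0.053 0.20 1.496
```

```text
t 0.1 pos [0.1748 0.4947 0.2341] rot [-3.14  -0.     2.802] F [-1.3  0.7  0. ] op 0.0918 grip 0.0 q [ 1.09  0.34  1.52 -0.    1.28 -0.15]
delta [-0.4972 -0.2926  0.0344] turn 1.306
```

```bash
python3 -m jog '[[[-1,-0.035,-0.02,0,0],[-1,-0.07,-0.04,0,0],[-1,-0.1,-0.06,0,0],[-1,-0.135,-0.08,0,0],[-1,-0.165,-0.1,0,0]]]' 20
python3 -m jog '[[[-1,-0.035,-0.02,0,0],[-1,-0.07,-0.04,0,0],[-1,-0.1,-0.06,0,0],[-1,-0.135,-0.08,0,0],[-1,-0.165,-0.1,0,0]]]'
python3 -m jog '[[[-1,-0.035,-0.02,0,0],[-1,-0.07,-0.04,0,0],[-1,-0.1,-0.06,0,0],[-1,-0.135,-0.08,0,0],[-1,-0.165,-0.093,0,0]]]'
python3 -m jog '[[[-1,0,0,0,0.12],[-1,0,0,0,0.24],[-1,0,0,0,0.36],[-1,0,0,0,0.48],[-1,0,0,0,0.6]]]'
python3 -m jog '[[[-1,0,0,0,0.12],[-1,0,0,0,0.24],[-1,0,0,0,0.36],[-1,0,0,0,0.48],[-1,0,0,0,0.6]]]'
python3 -m jog '[[[-1,0,0,0,0.106],[-1,0,0,0,0.106]]]'
python3 to.py 0.546 0.053 0.12 1.496
```

```text
time: 0.52
tool_pos: [0.2981, 0.344, 0.2345]
tool_rot: [-3.141, 0.0, 2.802]
contact_force: [1.0, 1.7, 0.8]
opening: 0.0631
grip_force: 0.0
time: 0.93
tool_pos: [0.4205, 0.1945, 0.2346]
tool_rot: [-3.142, 0.0, 2.802]
contact_force: [0.3, 0.8, 0.2]
opening: 0.0297
grip_force: 0.0
time: 1.35
tool_pos: [0.5449, 0.0511, 0.2344]
tool_rot: [-3.141, -0.0, 2.8]
contact_force: [0.4, 0.5, 0.3]
opening: 0.0008
grip_force: 0.0
time: 1.77
tool_pos: [0.5438, 0.0536, 0.2342]
tool_rot: [-3.141, -0.001, 2.196]
contact_force: [0.4, -0.3, 0.6]
opening: 0.0003
grip_force: 0.0
time: 2.18
tool_pos: [0.5437, 0.0538, 0.2342]
tool_rot: [-3.141, -0.0, 1.596]
contact_force: [0.4, 0.3, 0.1]
opening: 0.0005
grip_force: 0.0
time: 2.35
tool_pos: [0.5438, 0.0538, 0.2343]
tool_rot: [-3.141, -0.0, 1.492]
contact_force: [0.2, -0.6, -0.2]
opening: 0.0004
grip_force: 0.0
t 2.35 pos [0.5438 0.0538 0.2343] rot [-3.141 -0.     1.492] F [ 0.2 -0.6 -0.2] op 0.0004 grip 0.0 q [-0.04  0.38  1.46  0.    1.3   0.04]
delta [-0.0006  0.0024  0.1143] turn -0.004
```

```bash
python3 -m jog '[[[-1,0,0.002,0.03,0],[-1,0,0.002,0.06,0],[-1,0,0.002,0.09,0],[-1,0,0.002,0.114,0],[-1,0,0.002,0.114,0]]]'
python3 -m jog '[[[-1,0,0,0.005,0],[-1,0,0,0.01,0],[-1,0,0,0.015,0],[-1,0,0,0.02,0],[-1,0,0,0.025,0]]]'
python3 - <<'E'
from h import *
save("scene","p1",(230,60,430,210),4)
E
```

```text
time: 2.77
tool_pos: [0.5427, 0.0537, 0.1158]
tool_rot: [-3.132, 0.0, 1.499]
contact_force: [-1.6, -0.2, 0.6]
opening: 0.0007
grip_force: 0.0
time: 3.18
tool_pos: [0.5475, 0.0531, 0.0976]
tool_rot: [3.137, 0.001, 1.497]
contact_force: [-0.7, -2.9, 5.2]
opening: 0.0007
grip_force: 2.6
```

View pics/p1.png

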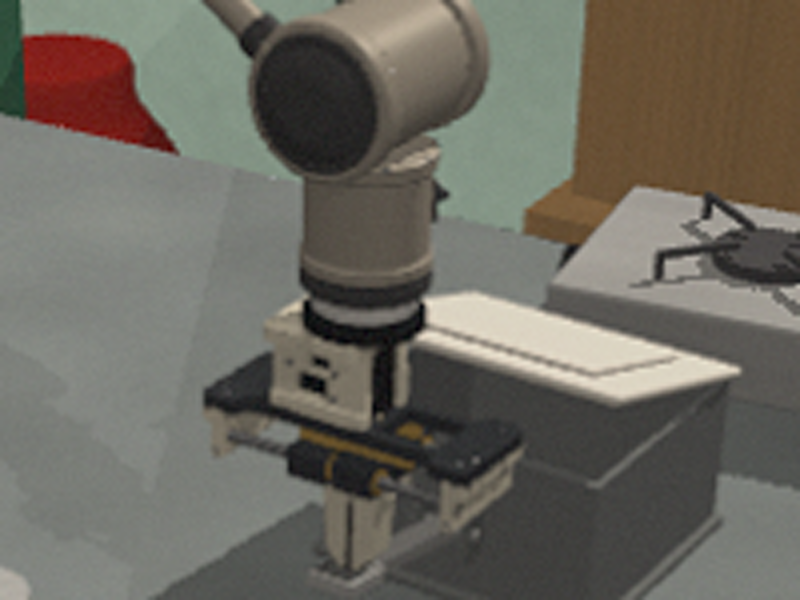

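The crop shows the closed fingertips on the pad, around (350,570), and the lid starting to lift. I continue down to TCP z of about 0.044.

```bash
python3 -m jog '[[[-1,0,0,0.006,0],[-1,0,0,0.012,0],[-1,0,0,0.018,0],[-1,0,0,0.024,0],[-1,0,0,0.03,0]]]'
python3 -m jog '[[[-1,0,0,0.005,0],[-1,0,0,0.01,0],[-1,0,0,0.015,0],[-1,0,0,0.019,0],[-1,0,0,0.019,0]]]'
python3 to.py 0.546 0.053 0.046 1.496
```

```text
time: 3.65
tool_pos: [0.5472, 0.0534, 0.0663]
tool_rot: [3.138, -0.0, 1.496]
contact_force: [0.4, -0.5, 4.0]
opening: 0.0008
grip_force: 1.7
time: 4.07
tool_pos: [0.5461, 0.0541, 0.0496]
tool_rot: [3.141, -0.001, 1.496]
contact_force: [-8.2, 0.5, 29.8]
opening: 0.0001
grip_force: 14.6
t 4.07 pos [0.5461 0.0541 0.0496] rot [ 3.141e+00 -1.000e-03  1.496e+00] F [-8.2  0.5 29.8] op 0.0001 grip 14.616209781888756 q [-0.04  0.6   1.68  0.    0.86  0.03]
delta [-0.0011 -0.      0.0036] turn 0.0
```

At the stop. I lift off and check the lid.

```bash
python3 -m jog '[[[-1,0,0,-0.005,0],[-1,0,0,-0.01,0],[-1,0,0,-0.03,0],[-1,0,0,-0.06,0],[-1,0,0,-0.1,0]]]'
python3 -m jog '[[[1,0,0,-0.04,0],[1,0,0,-0.08,0],[1,0,0,-0.1,0],[1,0,0,-0.1,0]]]'
python3 - <<'E'
from h import *
a=robot.read_camera("scene")[60:240,230:480,::-1]; b=robot.read_camera("top")[160:340,90:340,::-1]
cv2.imwrite("pics/p2.png",cv2.resize(np.hstack([a,b]),None,fx=1.6,fy=1.6,interpolation=2))
E
python3 to.py 0.5843 -0.2758 0.25 2.515
```

```text
time: 4.48
tool_pos: [0.5437, 0.0538, 0.1446]
tool_rot: [-3.134, 0.0, 1.496]
contact_force: [1.4, 0.1, 0.0]
opening: 0.0008
grip_force: 0.0
time: 4.82
tool_pos: [0.5479, 0.0538, 0.2515]
tool_rot: [3.133, -0.001, 1.496]
contact_force: [-0.8, -0.8, -0.3]
opening: 0.0225
grip_force: 0.0
t 4.92 pos [0.5457 0.0538 0.2464] rot [-3.141 -0.     1.496] F [ 0.   0.1 -1.3] op 0.0305 grip 0.0 q [-0.04  0.38  1.44  0.    1.33  0.03]
delta [-0.3258  0.0631 -0.0037] turn -1.019
```

View pics/p2.png

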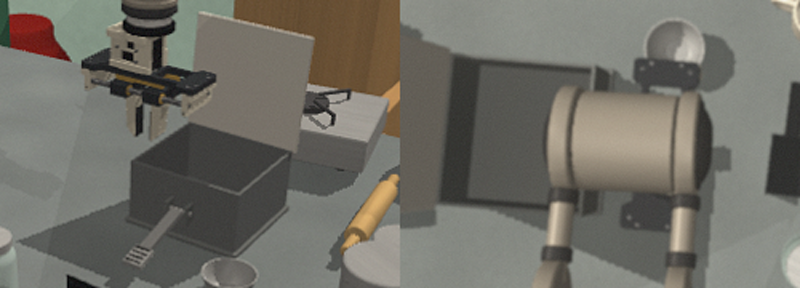

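The lid stands open past upright and the pedal is down, with its pad at (138,257) in the left crop. Before placing, I check the wrist's clearance from the open lid.

Run:
```python
from h import *
# wrist cylinder in p1 (tcp .5475,.0531,.0976): rays to plane x=.545
K,d,p,A=cam("scene")
for px in((309,87),(309,72),(309,102),(340,60),(348,100)):
    u=cv2.undistortPoints(np.array([[px]],float),K,d)[0,0]; r=A@[u[0],u[1],1]; print(px,p+r*((.545-p[0])/r[0]))
print("top view of cylinder ends at z=.4,.5,.6")
for z in(.4,.5,.6): print(cast("top",[[181,245],[285,245]],z).round(3))
```

```text
(309, 87) [ 0.545      -0.00935246  0.40731194]
(309, 72) [ 0.545      -0.0107264   0.44124085]
(309, 102) [ 0.545      -0.00794196  0.37242454]
(340, 60) [0.545      0.13875204 0.42841107]
(348, 100) [0.545      0.19572959 0.31115606]
top view of cylinder ends at z=.4,.5,.6
[[ 0.553  0.168  0.4  ]
 [ 0.555 -0.005  0.4  ]]
[[ 0.551  0.143  0.5  ]
 [ 0.552 -0.011  0.5  ]]
[[ 0.549  0.117  0.6  ]
 [ 0.55  -0.017  0.6  ]]
```

Wrist bottom is about 0.25 m above the TCP, so it stays clear at placing height. Now to the scoop.

```bash
python3 -m jog '[[[1,-0.035,0.007,0,0],[1,-0.07,0.014,0,0],[1,-0.1,0.02,0,0],[1,-0.135,0.027,0,0],[1,-0.165,0.032,0,0]]]'
python3 -m jog '[[[1,-0.035,0.007,0,0],[1,-0.07,0.014,0,0],[1,-0.1,0.02,0,0],[1,-0.135,0.027,0,0],[1,-0.161,0.031,0,0]]]'
python3 -m jog '[[[1,0,0,0,-0.12],[1,0,0,0,-0.24],[1,0,0,0,-0.36],[1,0,0,0,-0.48],[1,0,0,0,-0.6]]]'
python3 -m jog '[[[1,0,0,0,-0.12],[1,0,0,0,-0.24],[1,0,0,0,-0.36],[1,0,0,0,-0.419],[1,0,0,0,-0.419]]]'
python3 - <<'E'
from h import *
save("scene","p3",(200,200,360,350),4)
E
python3 to.py 0.5843 -0.2758 0.036 2.515
```

```text
time: 5.33
tool_pos: [0.5646, -0.1149, 0.2438]
tool_rot: [-3.137, -0.001, 1.496]
contact_force: [0.5, -0.2, -0.0]
opening: 0.0643
grip_force: 0.0
time: 5.75
tool_pos: [0.5835, -0.2784, 0.2433]
tool_rot: [-3.137, -0.002, 1.495]
contact_force: [0.1, 0.7, 0.5]
opening: 0.0911
grip_force: 0.0
time: 6.17
tool_pos: [0.5835, -0.2757, 0.2433]
tool_rot: [-3.139, -0.005, 2.102]
contact_force: [0.4, -0.3, 0.8]
opening: 0.0917
grip_force: 0.0
time: 6.58
tool_pos: [0.5836, -0.2757, 0.2436]
tool_rot: [-3.141, -0.005, 2.517]
contact_force: [-0.8, -0.4, 0.5]
opening: 0.0919
grip_force: 0.0
t 6.63 pos [ 0.5837 -0.2757  0.244 ] rot [-3.141 -0.005  2.513] F [ 0.6 -0.4 -0.7] op 0.0919 grip 0.0 q [-0.56  0.57  1.13  0.    1.44 -1.5 ]
delta [-0.0015  0.0003  0.208 ] turn -0.002
```

View pics/p3.png

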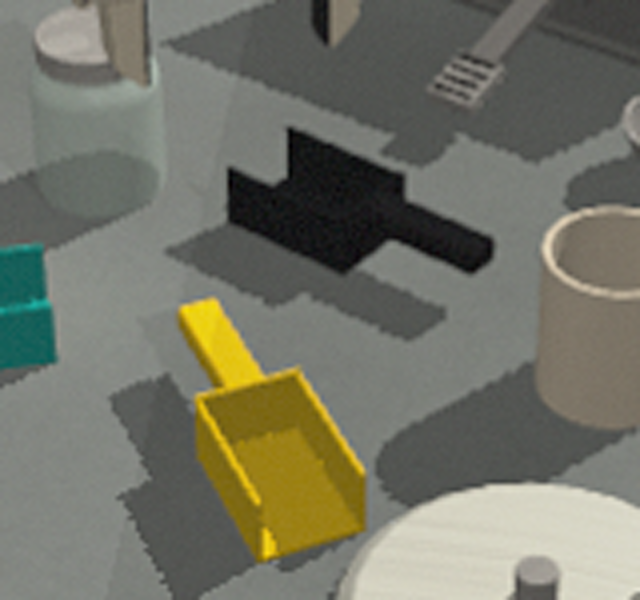

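The fingers straddle clear above the handle, which runs from (195,310) to (245,380) in the crop, and nothing is in the way. Descend, close and lift.

```bash
python3 -m jog '[[[1,0.002,0,0.04,0],[1,0.002,0,0.08,0],[1,0.002,0,0.12,0],[1,0.002,0,0.15,0],[1,0.002,0,0.17,0]]]'
python3 -m jog '[[[1,0,0,0.015,0],[1,0,0,0.03,0],[1,0,0,0.04,0],[1,0,0,0.048,0],[1,0,0,0.048,0]]]'
python3 -m jog '[[[-1,0,0,0,0],[-1,0,0,0,0],[-1,0,0,0,0],[-1,0,0,0,0],[-1,0,0,0,0]]]' 30
python3 -m jog '[[[-1,0,0,0,0],[-1,0,0,0,0],[-1,0,0,0,0],[-1,0,0,0,0],[-1,0,0,0,0]]]'
python3 to.py 0.5843 -0.2758 0.026 2.515
```

```text
time: 7.05
tool_pos: [0.5803, -0.2735, 0.0714]
tool_rot: [-3.141, -0.008, 2.512]
contact_force: [-0.1, -0.5, -0.0]
opening: 0.0918
grip_force: 0.0
time: 7.47
tool_pos: [0.5817, -0.2743, 0.0265]
tool_rot: [-3.141, -0.004, 2.514]
contact_force: [0.1, 0.4, -0.4]
opening: 0.0919
grip_force: 0.0
time: 7.88
tool_pos: [0.5831, -0.2752, 0.0294]
tool_rot: [3.141, 0.001, 2.515]
contact_force: [-0.2, -0.4, 0.1]
opening: 0.063
grip_force: 0.0
time: 8.3
tool_pos: [0.5828, -0.275, 0.0287]
tool_rot: [3.141, -0.0, 2.515]
contact_force: [-0.1, 0.8, -0.0]
opening: 0.03
grip_force: 0.0
t 8.3 pos [ 0.5828 -0.275   0.0287] rot [ 3.141 -0.     2.515] F [-0.1  0.8 -0. ] op 0.03 grip 0.04660635022446513 q [-0.56  0.76  1.4   0.    0.98 -1.5 ]
delta [-0.0017  0.0002  0.0027] turn -0.0
```

```bash
python3 -m jog '[[[-1,0,0,0,0],[-1,0,0,0,0],[-1,0,0,0,0],[-1,0,0,0,0],[-1,0,0,0,0]]]'
python3 -m jog '[[[-1,0,0,-0.02,0],[-1,0,0,-0.05,0],[-1,0,0,-0.09,0],[-1,0,0,-0.13,0],[-1,0,0,-0.17,0]]]'
python3 -m jog '[[[-1,0,0,-0.03,0],[-1,0,0,-0.06,0],[-1,0,0,-0.08,0],[-1,0,0,-0.08,0]]]'
python3 - <<'E'
from h import *
im=save("scene","p4",(200,130,360,280),4)
E
python3 to.py 0.552 0.256 0.28 3.853
```

```text
time: 8.72
tool_pos: [0.5828, -0.275, 0.0287]
tool_rot: [3.142, -0.0, 2.515]
contact_force: [0.2, -0.7, -0.1]
opening: 0.0237
grip_force: 29.6
time: 9.13
tool_pos: [0.5824, -0.2747, 0.2002]
tool_rot: [3.141, -0.001, 2.515]
contact_force: [0.4, 0.0, -1.4]
opening: 0.0238
grip_force: 29.6
time: 9.47
tool_pos: [0.5842, -0.2758, 0.2843]
tool_rot: [3.141, 0.009, 2.515]
contact_force: [0.2, -1.1, 0.6]
opening: 0.024
grip_force: 29.6
t 9.52 pos [ 0.5835 -0.2754  0.2812] rot [3.141 0.005 2.515] F [ 0.2 -0.3 -1.2] op 0.0237 grip 29.559074342250824 q [-0.56  0.54  1.07  0.    1.52 -1.5 ]
delta [ 3.372e-01  4.119e-01 -3.000e-04] turn -1.338
```

View pics/p4.png

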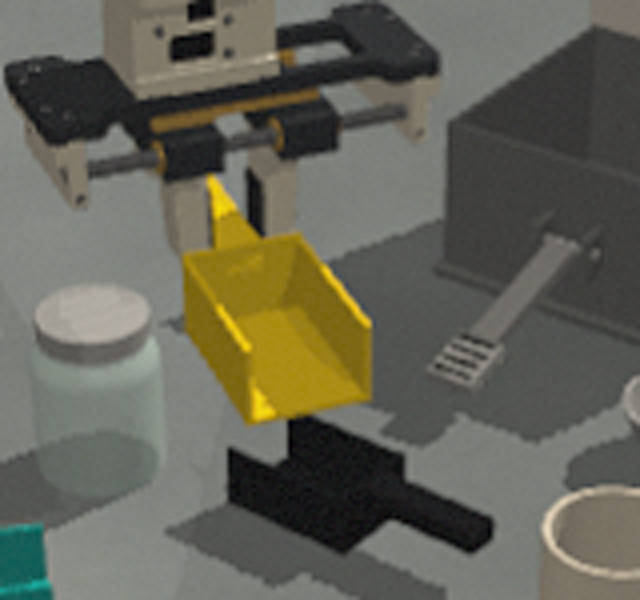

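The scoop is held level, with the handle between the fingers near (235,215). Carry it over the bin.

```bash
python3 -m jog '[[[-1,0.02,0.023,0,0],[-1,0.042,0.05,0,0],[-1,0.066,0.078,0,0],[-1,0.092,0.108,0,0],[-1,0.118,0.138,0,0]]]'
python3 -m jog '[[[-1,0.024,0.028,0,0],[-1,0.048,0.056,0,0],[-1,0.072,0.084,0,0],[-1,0.095,0.111,0,0],[-1,0.118,0.138,0,0]]]'
python3 -m jog '[[[-1,0.024,0.028,0,0],[-1,0.048,0.056,0,0],[-1,0.072,0.084,0,0],[-1,0.095,0.111,0,0],[-1,0.112,0.132,0,0]]]'
python3 -m jog '[[[-1,0,0,0,-0.12],[-1,0,0,0,-0.24],[-1,0,0,0,-0.36],[-1,0,0,0,-0.48],[-1,0,0,0,-0.6]]]'
python3 -m jog '[[[-1,0,0,0,-0.12],[-1,0,0,0,-0.24],[-1,0,0,0,-0.36],[-1,0,0,0,-0.48],[-1,0,0,0,-0.6]]]'
python3 -m jog '[[[-1,0,0,0,-0.07],[-1,0,0,0,-0.138],[-1,0,0,0,-0.138],[-1,0,0,0,-0.138]]]'
python3 - <<'E'
from h import *
a=robot.read_camera("scene")[60:240,280:480,::-1]; b=robot.read_camera("top")[160:340,70:270,::-1]
cv2.imwrite("pics/p5.png",cv2.resize(np.hstack([a,b]),None,fx=2,fy=2,interpolation=2))
E
python3 to.py 0.5405 0.2677 0.075 3.853
```

```text
time: 9.93
tool_pos: [0.5669, -0.0924, 0.2764]
tool_rot: [-3.141, -0.004, 2.514]
contact_force: [0.1, -0.6, -1.2]
opening: 0.0239
grip_force: 29.6
time: 10.35
tool_pos: [0.5523, 0.0887, 0.2767]
tool_rot: [-3.14, -0.003, 2.515]
contact_force: [1.2, -0.1, -0.4]
opening: 0.024
grip_force: 29.6
time: 10.77
tool_pos: [0.5387, 0.2622, 0.2765]
tool_rot: [-3.139, -0.003, 2.516]
contact_force: [0.7, 0.3, -0.4]
opening: 0.0235
grip_force: 29.6
time: 11.18
tool_pos: [0.5394, 0.2595, 0.2763]
tool_rot: [-3.14, -0.004, 3.121]
contact_force: [0.2, -0.5, -0.4]
opening: 0.0236
grip_force: 29.6
time: 11.6
tool_pos: [0.5395, 0.2593, 0.2764]
tool_rot: [3.141, -0.004, -2.562]
contact_force: [-0.2, 0.5, -0.5]
opening: 0.0232
grip_force: 29.6
time: 11.93
tool_pos: [0.5397, 0.2594, 0.2771]
tool_rot: [3.14, -0.002, -2.432]
contact_force: [1.1, -0.7, 0.6]
opening: 0.0237
grip_force: 29.6
t 12.03 pos [0.54   0.2595 0.2778] rot [ 3.141e+00 -1.000e-03 -2.432e+00] F [ 0.1 -0.  -0.6] op 0.0242 grip 29.559053778648376 q [ 0.32  0.46  1.23  0.    1.46 -1.96]
delta [-0.0061  0.0058  0.2027] turn -0.002
```

View pics/p5.png

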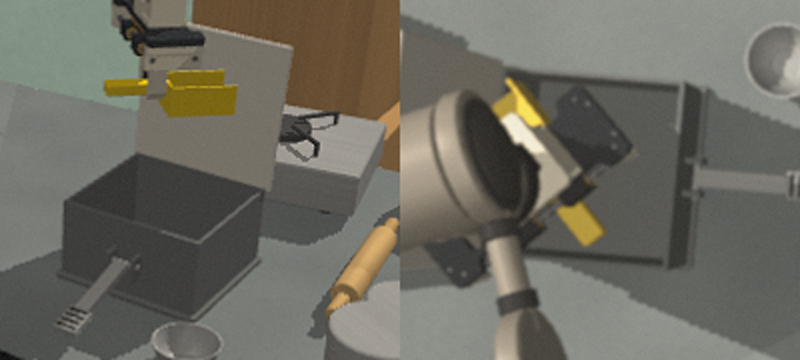

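The scoop hangs level above the bin, diagonal as planned: bowl near (520,100) and handle near (590,230) in the right crop. Lower it and watch the force.

```bash
python3 -m jog '[[[-1,-0.006,0.006,0.025,0],[-1,-0.006,0.006,0.05,0],[-1,-0.006,0.006,0.075,0],[-1,-0.006,0.006,0.1,0],[-1,-0.006,0.006,0.12,0]]]'
python3 -m jog '[[[-1,0,0,0.02,0],[-1,0,0,0.04,0],[-1,0,0,0.06,0],[-1,0,0,0.073,0],[-1,0,0,0.073,0]]]'
python3 - <<'E'
from h import *
a=robot.read_camera("scene")[60:240,280:480,::-1]; b=robot.read_camera("top")[160:340,70:270,::-1]
cv2.imwrite("pics/p6.png",cv2.resize(np.hstack([a,b]),None,fx=2,fy=2,interpolation=2))
E
python3 to.py 0.5405 0.2677 0.082 3.853
```

```text
time: 12.45
tool_pos: [0.5401, 0.2678, 0.1565]
tool_rot: [3.141, -0.002, -2.432]
contact_force: [-0.4, 0.8, -0.5]
opening: 0.0238
grip_force: 29.6
time: 12.87
tool_pos: [0.5389, 0.2673, 0.0823]
tool_rot: [3.139, -0.006, -2.432]
contact_force: [-0.8, -1.0, -0.5]
opening: 0.0238
grip_force: 29.6
t 12.97 pos [0.5408 0.268  0.0856] rot [ 3.141e+00 -1.000e-03 -2.431e+00] F [-0.2  0.1  0.1] op 0.0238 grip 29.559179842472076 q [ 0.33  0.63  1.48  0.    1.03 -1.95]
delta [ 0.0004 -0.      0.0036] turn -0.001
```

View pics/p6.png

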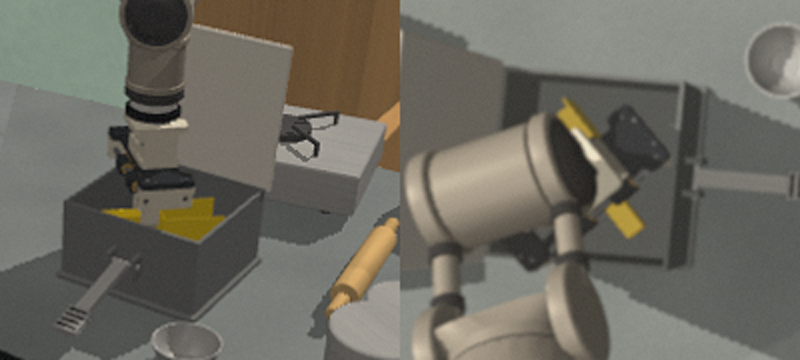

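The scoop is within the walls and no force shows. Release, wait, then retreat straight up and out.

```bash
python3 -m jog '[[[0.1,0,0,0,0],[0.1,0,0,0,0],[0.1,0,0,0,0],[0.1,0,0,0,0],[0.1,0,0,0,0]]]'
python3 -m jog '[[[0.1,0,0,-0.03,0],[0.1,0,0,-0.07,0],[0.1,0,0,-0.11,0],[0.1,0,0,-0.15,0],[0.1,0,0,-0.18,0]]]'
python3 to.py 0.546 0.0545 0.266 1.496
```

```text
time: 13.38
tool_pos: [0.5411, 0.2681, 0.0863]
tool_rot: [-3.141, 0.001, -2.43]
contact_force: [-0.5, 0.0, -0.7]
opening: 0.0492
grip_force: 0.0
time: 13.8
tool_pos: [0.5412, 0.2682, 0.2698]
tool_rot: [-3.14, 0.004, -2.43]
contact_force: [1.2, 0.9, -0.3]
opening: 0.0505
grip_force: 0.0
t 13.8 pos [0.5412 0.2682 0.2698] rot [-3.14   0.004 -2.43 ] F [ 1.2  0.9 -0.3] op 0.0505 grip 0.0 q [ 0.33  0.47  1.23  0.    1.44 -1.95]
delta [ 0.1359 -0.165   0.0035] turn 2.357
```

```bash
python3 -m jog '[[[0.1,0.025,-0.03,0,0],[0.1,0.05,-0.06,0,0],[0.1,0.075,-0.09,0,0],[0.1,0.1,-0.12,0,0],[0.1,0.12,-0.146,0,0]]]'
python3 -m jog '[[[0.4,0.016,-0.019,0,0.12],[0.4,0.016,-0.019,0,0.24],[0.4,0.016,-0.019,0,0.36],[0.4,0.016,-0.019,0,0.48],[0.4,0.016,-0.019,0,0.6]]]'
python3 -m jog '[[[0.4,0,0,0,0.12],[0.4,0,0,0,0.24],[0.4,0,0,0,0.36],[0.4,0,0,0,0.48],[0.4,0,0,0,0.6]]]'
python3 -m jog '[[[0.4,0,0,0,0.12],[0.4,0,0,0,0.24],[0.4,0,0,0,0.36],[0.4,0,0,0,0.48],[0.4,0,0,0,0.6]]]'
python3 -m jog '[[[0.4,0,0,0,0.12],[0.4,0,0,0,0.24],[0.4,0,0,0,0.36],[0.4,0,0,0,0.48],[0.4,0,0,0,0.557]]]'
python3 -m jog '[[[0.4,0,0,0,0],[0.4,0,0,0,0]]]'
python3 - <<'E'
from h import *
a=robot.read_camera("scene")[60:240,280:480,::-1]; b=robot.read_camera("top")[160:340,90:290,::-1]
cv2.imwrite("pics/p7.png",cv2.resize(np.hstack([a,b]),None,fx=2,fy=2,interpolation=2))
E
python3 to.py 0.546 0.0545 0.024 1.496
```

```text
time: 14.22
tool_pos: [0.5448, 0.0768, 0.2662]
tool_rot: [-3.141, 0.0, -2.431]
contact_force: [0.2, 0.1, -0.3]
opening: 0.0501
grip_force: 0.0
time: 14.63
tool_pos: [0.5455, 0.0539, 0.266]
tool_rot: [3.142, 0.0, -3.037]
contact_force: [0.1, 0.0, 0.5]
opening: 0.064
grip_force: 0.0
time: 15.05
tool_pos: [0.5455, 0.0543, 0.266]
tool_rot: [3.141, 0.0, 2.647]
contact_force: [0.7, 0.8, 0.2]
opening: 0.0641
grip_force: 0.0
time: 15.47
tool_pos: [0.5455, 0.0543, 0.266]
tool_rot: [3.141, 0.0, 2.047]
contact_force: [-0.2, 0.8, -0.1]
opening: 0.0641
grip_force: 0.0
time: 15.88
tool_pos: [0.5455, 0.0543, 0.2659]
tool_rot: [3.141, -0.0, 1.49]
contact_force: [-0.7, 0.6, 0.5]
opening: 0.0643
grip_force: 0.0
time: 16.05
tool_pos: [0.5455, 0.0542, 0.2659]
tool_rot: [3.141, -0.0, 1.498]
contact_force: [-0.2, 0.7, -0.4]
opening: 0.0641
grip_force: 0.0
t 16.15 pos [0.5455 0.0542 0.2658] rot [ 3.141 -0.     1.498] F [-0.1 -0.4  0.8] op 0.0642 grip 0.0 q [-0.04  0.36  1.41  0.    1.37  0.03]
delta [0.0003 0.0004 0.2418] turn 0.002
```

View pics/p7.png

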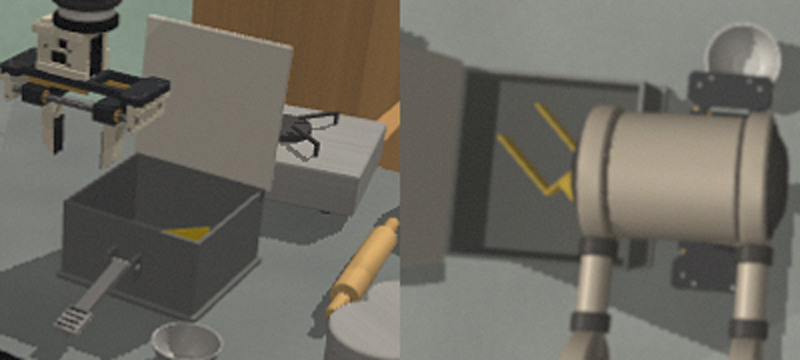

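The scoop lies inside the bin, bowl down at (545,150) in the right crop; the lid is open and the pedal down. Now I pinch the pedal pad.

```bash
python3 -m jog '[[[0.4,0,0,0.04,0],[0.4,0,0,0.08,0],[0.4,0,0,0.12,0],[0.4,0,0,0.15,0],[0.4,0,0,0.18,0]]]'
python3 -m jog '[[[0.4,0,0,0.02,0],[0.4,0,0,0.04,0],[0.4,0,0,0.055,0],[0.4,0,0,0.062,0],[0.4,0,0,0.062,0]]]'
python3 -m jog '[[[-1,0,0,0,0],[-1,0,0,0,0],[-1,0,0,0,0],[-1,0,0,0,0],[-1,0,0,0,0]]]' 20
python3 -m jog '[[[-1,0,0,0,0],[-1,0,0,0,0],[-1,0,0,0,0],[-1,0,0,0,0]]]'
python3 to.py 0.546 0.0545 0.024 1.496
```

```text
time: 16.57
tool_pos: [0.545, 0.0543, 0.084]
tool_rot: [-3.141, -0.0, 1.498]
contact_force: [0.9, 0.6, 0.1]
opening: 0.0644
grip_force: 0.0
time: 16.98
tool_pos: [0.5446, 0.0543, 0.0223]
tool_rot: [-3.139, -0.0, 1.497]
contact_force: [-0.5, 0.5, 0.4]
opening: 0.0642
grip_force: 0.0
time: 17.4
tool_pos: [0.5459, 0.0543, 0.0245]
tool_rot: [3.14, -0.0, 1.496]
contact_force: [-0.3, 0.2, -0.7]
opening: 0.0358
grip_force: 0.0
time: 17.73
tool_pos: [0.5456, 0.0543, 0.0244]
tool_rot: [3.141, -0.0, 1.496]
contact_force: [-3.0, 0.4, 6.2]
opening: 0.0334
grip_force: 20.0
t 17.73 pos [0.5456 0.0543 0.0244] rot [ 3.141 -0.     1.496] F [-3.   0.4  6.2] op 0.0334 grip 20.00174582004547 q [-0.04  0.64  1.7   0.    0.81  0.03]
delta [0.0003 0.0004 0.0004] turn -0.0
```

```bash
python3 -m jog '[[[-1,0,0,-0.0025,0],[-1,-0.001,0,-0.005,0],[-1,-0.001,0,-0.0075,0],[-1,-0.002,0,-0.01,0],[-1,-0.002,0,-0.0125,0]]]' 25
python3 -m jog '[[[-1,0,0,-0.0025,0],[-1,-0.001,0,-0.005,0],[-1,-0.001,0,-0.0075,0],[-1,-0.002,0,-0.01,0],[-1,-0.002,0,-0.0125,0]]]'
python3 - <<'E'
from h import *
a=robot.read_camera("scene")[60:240,280:480,::-1]; b=robot.read_camera("top")[160:340,90:290,::-1]
cv2.imwrite("pics/p8.png",cv2.resize(np.hstack([a,b]),None,fx=2,fy=2,interpolation=2))
E
```

```text
time: 18.15
tool_pos: [0.5453, 0.0521, 0.0363]
tool_rot: [-3.141, 0.0, 1.496]
contact_force: [0.7, -2.2, -3.5]
opening: 0.0336
grip_force: 25.0
time: 18.57
tool_pos: [0.5452, 0.0509, 0.0491]
tool_rot: [3.141, -0.001, 1.496]
contact_force: [0.3, 3.3, -1.7]
opening: 0.0338
grip_force: 25.0
```

View pics/p8.png

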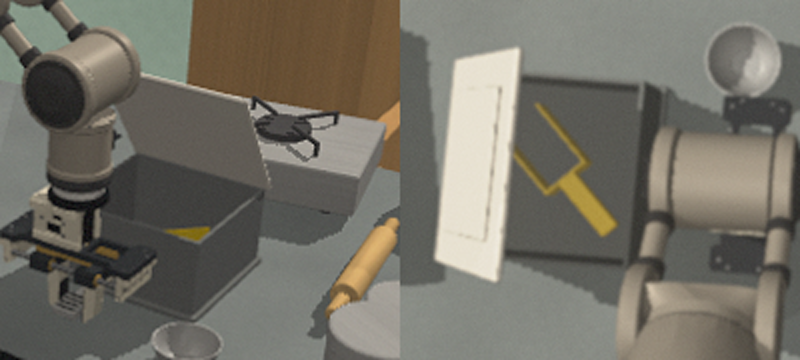

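The lid follows the pad, at about 1.0 rad, and the scoop lies fully inside. Continue easing the pedal up.

```bash
python3 -m jog '[[[-1,0,0,-0.0025,0],[-1,0,0,-0.005,0],[-1,0,0,-0.0075,0],[-1,0.001,0,-0.01,0],[-1,0.001,0,-0.0125,0]]]'
python3 -m jog '[[[-1,0,0,-0.0025,0],[-1,0,0,-0.005,0],[-1,0.001,0,-0.0075,0],[-1,0.001,0,-0.01,0],[-1,0.001,0,-0.0125,0]]]'
python3 -m jog '[[[-1,0,0,-0.002,0],[-1,0,0,-0.004,0],[-1,0,0,-0.006,0],[-1,0.001,0,-0.008,0],[-1,0.001,0,-0.01,0]]]'
python3 to.py 0.546 0.0545 0.086 1.496
```

```text
time: 19.08
tool_pos: [0.5452, 0.0509, 0.0615]
tool_rot: [-3.141, 0.001, 1.496]
contact_force: [0.4, 1.1, -0.1]
opening: 0.0337
grip_force: 25.0
time: 19.5
tool_pos: [0.5454, 0.0524, 0.074]
tool_rot: [3.142, -0.0, 1.496]
contact_force: [-2.1, 2.8, -0.8]
opening: 0.0337
grip_force: 25.0
time: 19.92
tool_pos: [0.5453, 0.054, 0.0832]
tool_rot: [-3.141, -0.001, 1.496]
contact_force: [6.9, 5.2, -24.8]
opening: 0.0342
grip_force: 25.0
t 19.92 pos [0.5453 0.054  0.0832] rot [-3.141e+00 -1.000e-03  1.496e+00] F [  6.9   5.2 -24.8] op 0.0342 grip 24.999008774757385 q [-0.04  0.55  1.65  0.    0.94  0.03]
delta [ 0.0005  0.0006 -0.0028] turn -0.0
```

At the upper stop (25 N). Open and retreat straight up.

```bash
python3 -m jog '[[[0.4,0,0,0.001,0],[0.4,0,0,0.001,0],[0.4,0,0,0.001,0],[0.4,0,0,0.001,0],[0.4,0,0,0.001,0]]]'
python3 -m jog '[[[0.4,0,0,0,0],[0.4,0,0,-0.03,0],[0.4,0,0,-0.06,0],[0.4,0,0,-0.1,0],[0.4,0,0,-0.14,0]]]'
python3 -m jog '[[[0.4,-0.03,0,-0.03,0],[0.4,-0.06,0,-0.04,0],[0.4,-0.09,0,-0.04,0],[0.4,-0.09,0,-0.04,0],[0.4,-0.09,0,-0.04,0]]]'
python3 - <<'E'
from h import *
a=robot.read_camera("scene")[60:240,280:480,::-1]; b=robot.read_camera("top")[160:340,90:290,::-1]
cv2.imwrite("pics/p9.png",cv2.resize(np.hstack([a,b]),None,fx=2,fy=2,interpolation=2))
E
```

```text
time: 20.33
tool_pos: [0.5457, 0.053, 0.0829]
tool_rot: [3.141, 0.0, 1.496]
contact_force: [-0.2, 0.5, 0.6]
opening: 0.0617
grip_force: 0.0
time: 20.75
tool_pos: [0.5448, 0.0532, 0.2239]
tool_rot: [-3.14, 0.0, 1.496]
contact_force: [0.3, 0.4, -0.5]
opening: 0.0642
grip_force: 0.0
time: 21.17
tool_pos: [0.5385, -0.0377, 0.2629]
tool_rot: [3.141, -0.0, 1.493]
contact_force: [-0.3, 0.6, -0.6]
opening: 0.0639
grip_force: 0.0
```

View pics/p9.png

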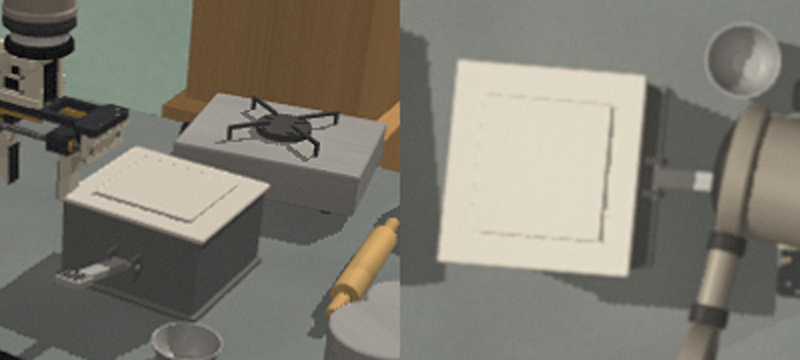

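The lid lies flat on the rim, the pedal is up at (85,272) in the left crop, and the gripper is clear. Handing in.

```bash
python3 -c "
from cell import robot
print(robot.hand_in())"
```

```text
the job is handed in; nothing more can be done
None
```

The yellow scoop is in the bin, the lid was eased shut by its pedal, the pedal is up and the job is handed in at about 21 s; the hand-in returned no verdict.

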